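# Set the pencil sharpener's size dial for thick pencils

### The job

The thick pencils are to be sharpened next: with a fingertip, push the tab on the sharpener's size dial around, click by click, until the dial has clicked in with its widest hole at the feed arrow. Only push: do not pinch the tab between the fingers, and do not lift, tip or shove the sharpener out of its place. Leave the pencil, the cup, the paint bottle and the plaster figure as they stand.

Things in the scene. Friction and masses are not known exactly. Their poses are not given: they have to be found in the camera images.
- sharpener: cordless pencil sharpener, loose on rubber feet, 1.1 to 1.75 kg: black box 150 (x) by 120 (y) by 120 mm high, flat top, clear shavings drawer on its -x side. Origin: centre of its underside; z up. The size dial lies flat on the middle of the top, axis upright through the box's centre. A white arrow 1.5 mm high on the +x side of the top points at the dial: the hole next to it is in use
- dial (a joint): dial angle, rad: 0 with the widest hole at the arrow, grows counter-clockwise from above, no end stops (0 and 6.28 are one setting). Six click stops, at multiples of 1.047; let go, it falls into the nearest; it starts in one of the other five. Leaving a stop takes up to about 0.1 N m (2 to 3 N on the tab); past half-way it springs on into the next stop, ahead of the finger, and stays there
- dial_axis (a point): centre of the dial's face, 126.5 mm above the table; fixed to the case, x axis towards the arrow, z up. The dial is a white disc 68 mm across, its face 6.5 mm above the box's top
- feed_point (a point): the point of the case where the hole in use stands: 20 mm from the dial's axis, on the arrow's side, at the height of the dial's face. The arrow lies 38 to 65 mm from the axis
- wide_hole (a point): centre of the dial's widest hole, on its face, 20 mm from the axis; turns with the dial. The six dark holes stand 60 degrees apart; clockwise from the widest they get smaller: 12.5, 11, 9.5, 8, 7, 6 mm
- tab (a point): the dial's only tab, an upright white fin on its rim straight opposite the widest hole: radially from 31 to 55 mm from the axis, 6 mm thick, top 22 mm above the box's top (15.5 mm above the dial's face). This point: in its middle, 45 mm from the axis, 8 mm above the dial's face; turns with the dial. The circle it sweeps is clear of other parts
- pencil: thick six-sided pencil, 176 mm long, 11 mm thick, lying on the table along its own x beside the sharpener. Origin: middle of its underside
- cup: open white paper cup, 74 mm across, 88 mm high. Origin: centre of its underside
- paint: black paint bottle with a paper label, 42 mm across, 125 mm high. Origin: centre of its underside
- figure: white plaster figure with a round head, 52 mm across the foot, 103 mm high. Origin: centre of its underside
Not all that is in view belongs to the job. Several things have the shape of the sharpener; the one meant has the colours described above.

How it is judged:
By the outcome, as a careful person would: the job done as asked, in the order asked, and still so for the second after the job is handed in, with the robot touching nothing.
It also fails if it takes over 54 s, if anything falls off the work surface, if the arm or the gripper's body presses on something with over 40 N, if the wrist force passes 120 N, or if a joint passes its speed limit or range.

### The arm

A 6-joint arm with a two-finger parallel gripper is mounted at the origin on the work surface. World frame = base frame: x ahead of the robot, y to its left, z up, the work surface at z = 0. Lengths are in m, angles in rad, forces in N, time in s.
With the tool pointing down it reaches from about 0.275 to 1 m from the base axis. Payload 8.4 kg.
Tool frame: the origin (TCP) lies at the very end of the fingers, on their centre line; the grasp point (between the pads) lies tcp_to_grasp behind it (tcp_to_grasp is the distance from the TCP to the grasp point, in m); y points along the fingers, x is the direction in which the jaws open and shut, and the axes are right-handed (so a half turn about y gives the same grasp; the last joint's range is limited). The gripper opens to 85 mm and grips with 20 to 120 N. Pads are 22 mm wide; open, the fingers measure 114 mm over their backs; the gripper's body (76 mm by 85 mm) begins 54 mm behind the grasp point. The pads swing forward as they close: fully open they stand 13 mm farther back than shut.
Start: joints at [1.306, 0.353, 1.633, -0, 1.155, -0.002], TCP at [0.162, 0.604, 0.231] pointing down, gripper open.
Joint ranges: [-2.63, 2.63], [-0.92, 2.1], [0.06, 2.66], [-1.3, 4.44], [0, 2.69], [-3.02, 3.02]. Speed limits (rad/s): [2.22, 2.22, 2.79, 3.14, 3.14, 3.14].

### API

Orientations are given as a 3x3 rotation matrix whose columns are the frame's x, y, z axes.
In Python, from plant import movep, servo_line, set_joints, gripper_open, gripper_close, dwell, inverse_kinematics, state, read_camera, camera_info, IKError, job_done, tcp_to_grasp gives the robot as it stands. Calls block until the motion is done:
- movep(position, orientation): joint-space move of the TCP to a pose.
- servo_line(position, attitude=None, rate=0.15): straight line of the TCP; attitude=None keeps the orientation; rate is the mean speed in m/s.
- set_joints(angles): joint-space move.
- gripper_open() and gripper_close(grasp_force=None): open the fingers fully, or close them until they stop; grasp_force is the grip in N (None keeps the last).
- dwell(seconds).
- inverse_kinematics(position, orientation): joint angles nearest the present ones, or None.
- state(): the state.
- read_camera(name): name is "scene" or "top" or "wrist"; returns (picture, depth): 384x512x3 uint8, blue, green, red; 384x512 float32, m along the optical axis (not along the pixel's ray), 0 where there is no reading.
- camera_info(name): a dict with "fx", "fy", "cx", "cy" (pixels), "k1" (the pictures are not rectified: a ray, as slopes to the right and down, at radius r is drawn at 1 + k1 r^2 times it, then the intrinsics apply), "view" (4x4, takes a point from world to camera coordinates). Camera axes: x right, y up, looking along -z (the intrinsics and any distortion apply to the point x, -y, -z); pixel columns grow to the right and rows downward; lengths in m; the calibration is good to about 2 mm. A picture is of the moment at which its call begins: read the wrist's pose just before it. camera_info takes no time and is no camera call; for the wrist camera it gives the pose at the moment of the call.
A pose or a line that the arm cannot do raises IKError and nothing moves.
- job_done(): hands the job in, once; it reports no verdict.
The state is a dict: "t": time; "q": joint angles; "joint_velocities": joint speeds; "tau": joint torques, N m; "tcp_pos": TCP position; "eef_rot": TCP orientation; "wrist_force": force on the tool from outside, world axes, zero at the start; "torque": the same for the moment, N m; "gripper_width": opening from 0.0 (shut) to 1.0 (fully open).
Only numpy, scipy, OpenCV 4.12 (cv2) and the standard library are available. Lean on these libraries where they do the work, as an engineer would, in place of code of your own. Each camera call takes 0.05 s, during which the arm holds its last target. There are 200 camera calls.

## Working session

There is one attempt and no reset: what is moved stays moved. The work goes in short steps, each a Python script; the robot and the scene stay as the last script left them, time stands still between calls to the robot, and variables do not carry over. Pictures are saved under pics/ and viewed, about 8 in all and at most 12, crops included, and the job is handed in when it is done.

```bash
mkdir -p pics; ls; python3 - <<'E'
from plant import *
import cv2
for n in ("top","scene"):
    p,d=read_camera(n); cv2.imwrite(f"pics/{n}0.png",p)
    import numpy as np; np.savez(f"pics/{n}0.npz",p=p,d=d)
    print(n,camera_info(n))
print(state(),tcp_to_grasp)
E
```

```text
pics
top {'fx': 386.2488965130102, 'fy': 386.2488965130102, 'cx': 253.96812101890012, 'cy': 186.64988420668826, 'k1': -0.11839727747551423, 'view': array([[-7.59235558e-02, -9.97113622e-01, -1.96180877e-04,
         8.98620938e-03],
       [ 9.74674210e-01, -7.42564466e-02,  2.10941140e-01,
        -5.44858826e-01],
       [-2.10346851e-01,  1.58241889e-02,  9.77498745e-01,
        -9.37240023e-01],
       [ 0.00000000e+00,  0.00000000e+00,  0.00000000e+00,
         1.00000000e+00]])}
scene {'fx': 474.14815580716567, 'fy': 474.14815580716567, 'cx': 253.78657293788868, 'cy': 190.22203771437094, 'k1': 0.06388771926780373, 'view': array([[-0.76830574,  0.63992042,  0.0144271 ,  0.43615109],
       [-0.50561396, -0.62056679,  0.59937583,  0.18145577],
       [ 0.39250581,  0.45320934,  0.80033773, -1.46458466],
       [ 0.        ,  0.        ,  0.        ,  1.        ]])}
{'t': 0.1, 'q': array([ 1.30558339e+00,  3.53603703e-01,  1.63405592e+00,  2.59910075e-05,
        1.15517502e+00, -2.40331502e-03]), 'joint_velocities': array([ 0.00219507, -0.00146347, -0.00035555,  0.00070965, -0.00117905,
        0.0008812 ]), 'tau': array([-1.00868085e-03, -6.06358409e+01, -3.42817211e+01,  6.75209230e-05,
        3.95436931e-03, -5.10882694e-05]), 'tcp_pos': array([0.16225623, 0.60313797, 0.23062289]), 'eef_rot': array([[ 2.59804660e-01, -3.48490303e-04, -9.65661130e-01],
       [ 9.65660394e-01, -1.19233134e-03,  2.59804892e-01],
       [-1.24192751e-03, -9.99999228e-01,  2.67500453e-05]]), 'wrist_force': array([1.20165522, 0.69402317, 0.39424186]), 'torque': array([ 0.02663946, -0.01037938,  0.04928082]), 'gripper_width': 0.995032895868141} 0.0187
```

View pics/top0.png

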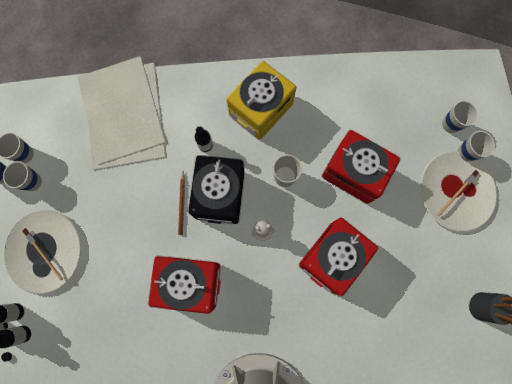

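View pics/scene0.png

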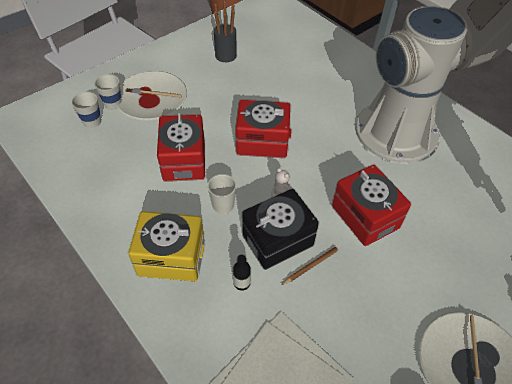

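Black sharpener at top pixel (216,187), with the pencil left of it (182,203), bottle (203,138), cup (287,170) and figure (263,229) around it. I'll crop in closer.

```bash
cat > h.py <<'E'
import numpy as np, cv2
from plant import *
def ray(info,uv):
    K=np.array([[info["fx"],0,info["cx"]],[0,info["fy"],info["cy"]],[0,0,1.]])
    s=cv2.undistortPoints(np.array(uv,float).reshape(-1,1,2),K,np.array([info["k1"],0,0,0]))[:,0]
    V=info["view"]; d=np.c_[s[:,0],-s[:,1],-np.ones(len(s))]@V[:3,:3]
    return -V[:3,:3].T@V[:3,3],d
def onplane(info,uv,z):
    o,d=ray(info,uv); return o+d*((z-o[2])/d[:,2])[:,None]
def project(info,P):
    V=info["view"]; c=np.atleast_2d(P)@V[:3,:3].T+V[:3,3]
    s=np.c_[c[:,0]/-c[:,2],-c[:,1]/-c[:,2]]; s=s*(1+info["k1"]*(s**2).sum(1))[:,None]
    return s*[info["fx"],info["fy"]]+[info["cx"],info["cy"]]
E
python3 - <<'E'
from h import *
t=np.load("pics/top0.npz")["p"]; s=np.load("pics/scene0.npz")["p"]
a=cv2.resize(t[145:235,170:260],(400,400),interpolation=cv2.INTER_CUBIC)
b=cv2.resize(s[180:280,235:335],(400,400),interpolation=cv2.INTER_CUBIC)
cv2.imwrite("pics/crop0.png",np.hstack([a,b]))
I=camera_info("top")
for n,z,uv in (("top corners",.12,[(195,156),(244,158),(241,223),(191,217)]),("dial",.1265,[(216,186)]),("fig/cup/paint",.09,[(263,228),(287,160),(203,130)]),("pencil",.011,[(183,172),(180,234)])):
    print(n,onplane(I,uv,z).round(3).tolist())
E
```

```text
top corners [[0.619, 0.108, 0.12], [0.604, -0.012, 0.12], [0.445, 0.006, 0.12], [0.468, 0.124, 0.12]]
dial [[0.538, 0.059, 0.127]]
fig/cup/paint [[0.433, -0.046, 0.09], [0.6, -0.121, 0.09], [0.697, 0.088, 0.09]]
pencil [[0.61, 0.157, 0.011], [0.441, 0.172, 0.011]]
```

View pics/crop0.png

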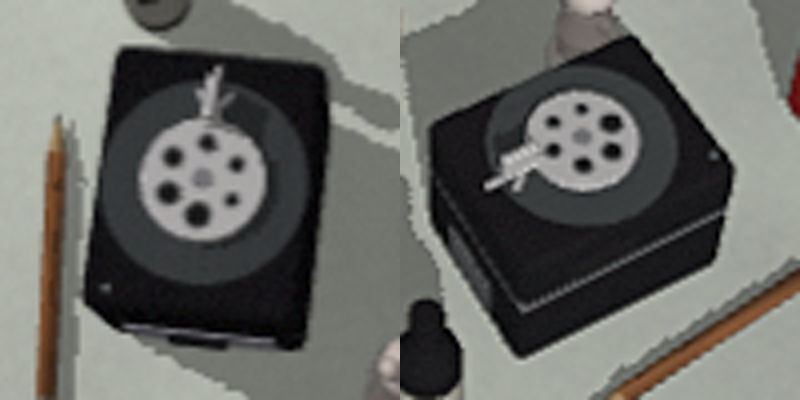

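Tab sits at the arrow and the widest hole is opposite it, so the dial is at about π, three clicks away. Next: triangulate the axis, then look with the wrist camera from above the dial.

```bash
cat >> h.py <<'E'
def R(th):  # tool down, x = -tangent of the tab at world angle th
    x=np.array([np.sin(th),-np.cos(th),0]); y=np.array([0,0,-1.]); return np.c_[x,y,np.cross(x,y)]
def tool(c,th,r,w,z): # tool pushing tab (at th) counter-clockwise, standing w behind it
    return np.array([c[0]+r*np.cos(th)+w*np.sin(th),c[1]+r*np.sin(th)-w*np.cos(th),z])
E
python3 - <<'E'
from h import *
o1,d1=ray(camera_info("top"),[(215.8,185.1)]);o2,d2=ray(camera_info("scene"),[(280.5,214.0)])
A=np.c_[d1[0],-d2[0]];k=np.linalg.lstsq(A,o2-o1,rcond=None)[0]
print(o1+k[0]*d1[0],o2+k[1]*d2[0],onplane(camera_info("top"),[(215.8,185.1)],.1265),onplane(camera_info("scene"),[(280.5,214.0)],.1265))
gripper_close(20)
movep([.50,.06,.32],R(np.radians(-6.5+30)))
I=camera_info("wrist");p,d=read_camera("wrist");cv2.imwrite("pics/w1.png",p);np.savez("pics/w1.npz",p=p,d=d,**I)
s=state();print(s["t"],s["tcp_pos"],s["q"],s["gripper_width"],s["wrist_force"]);print(project(I,[.539,.059,.1265]),project(I,s["tcp_pos"]))
E
```

```text
[0.54090129 0.06010007 0.12257546] [0.53924752 0.06227102 0.12238336] [[0.54001011 0.05976845 0.1265    ]] [[0.54128422 0.06418679 0.1265    ]]
3.2167 [0.49997836 0.06067185 0.31987919] [1.17696900e-01 8.25688220e-02 1.77862568e+00 1.27811846e-04
 1.28058313e+00 1.27685583e+00] 0.0005972121558492436 [-0.16173017  0.44690268 -0.29462018]
[[277.02512498 128.94729113]] [[259.8165505  258.67387308]]
```

View pics/w1.png

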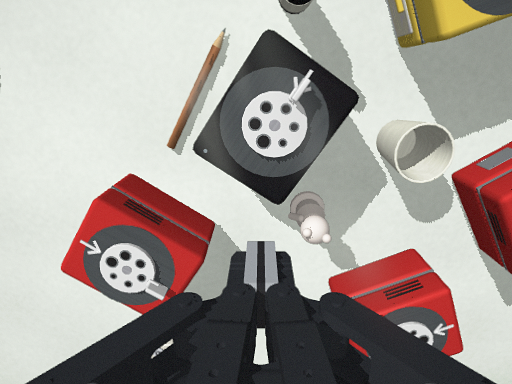

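Wrist view: hub at about (274.5,125), widest hole (264,141), tab and arrow together toward (305,80), consistent with π. Compute positions from it.

```bash
python3 - <<'E'
from h import *
w=np.load("pics/w1.npz");I={k:(w[k] if k=="view" else float(w[k])) for k in("fx","fy","cx","cy","k1","view")};p=w["p"]
g=p.max(2);m=(g<90).astype(np.uint8);m[:90]=0;m[160:]=0;m[:,:235]=0;m[:,315:]=0
n,l,st,ce=cv2.connectedComponentsWithStats(m)
C=[]
for i in range(1,n):
    if 15<st[i,4]<350:
        P=onplane(I,[ce[i]],.1265)[0];C.append(P);print(ce[i].round(1),st[i,4],P.round(4))
print("hub",onplane(I,[(274.5,125)],.1265))
print("corners",onplane(I,[(271,30),(358,99),(194,147),(277,204)],.12).round(4).tolist())
print("arrow tail",onplane(I,[(311.5,70)],.1215),"tip w mm",onplane(I,[(247,242),(261,242),(276,242)],.32).round(4).tolist())
E
```

```text
[265.8 107.1] 70 [0.5544 0.0783 0.1265]
[285.5 108.5] 50 [0.561  0.0597 0.1265]
[254.6 123.6] 91 [0.5348 0.0821 0.1265]
[293.6 126.5] 33 [0.548  0.0446 0.1265]
[263.1 141.1] 120 [0.5218 0.067  0.1265]
[282.2 142.5] 28 [0.5285 0.0483 0.1265]
hub [[0.54161279 0.06301272 0.1265    ]]
corners [[0.6223, 0.1028, 0.12], [0.5993, -0.0045, 0.12], [0.4857, 0.1311, 0.12], [0.462, 0.0235, 0.12]]
arrow tail [[0.60493148 0.05142362 0.1215    ]] tip w mm [[0.506, 0.0701, 0.32], [0.5088, 0.0639, 0.32], [0.5117, 0.0572, 0.32]]
```

```bash
cat >> h.py <<'E'
c=np.array([.5413,.0632]);yaw=np.radians(-11)
def arc(a,b,step=6,rate=.05,r=.048,w=.0175,z=.129):
    f0=state()["wrist_force"]
    for k in np.linspace(a,b,max(1,round(abs(b-a)/step))+1)[1:]:
        th=yaw+np.radians(k); servo_line(tool(c,th,r,w,z),R(th),rate)
        s=state(); print(round(k),round(s["t"],2),(s["wrist_force"]-f0).round(1))
def snap(n):
    I=camera_info("wrist");p,d=read_camera("wrist");cv2.imwrite(f"pics/{n}.png",p);np.savez(f"pics/{n}.npz",p=p,**I)
    print("hub px",project(I,[*c,.1265]),state()["t"])
E
python3 - <<'E'
from h import *
th=yaw-np.radians(18)
movep(tool(c,th,.048,.0175,.19),R(th)); servo_line(tool(c,th,.048,.0175,.129),R(th),.1)
print(state()["t"])
arc(-18,45); snap("w2")
E
```

```text
4.7917
-12 5.05 [-0.4 -0.1 -0.4]
-5 5.31 [-1.2 -0.2 -0.7]
1 5.57 [-0.1 -0.9 -0.3]
7 5.83 [-1.2 -1.9  0. ]
14 6.08 [-0.5 -0.6  1.2]
20 6.34 [-0.5 -1.   0.1]
26 6.6 [-0.4 -1.3 -0.3]
32 6.86 [ 0.1 -0.5 -0.4]
39 7.12 [-0.1 -0.8 -1.1]
45 7.38 [ 0.3 -0.9  0. ]
hub px [[228.64272109 331.29766984]] 7.425
```

View pics/w2.png

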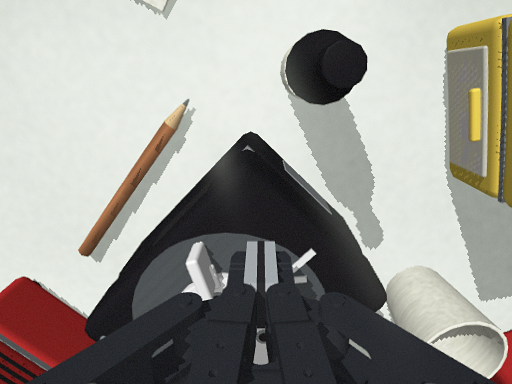

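The tab (203,268) has sprung ahead of the finger (262,245), and the arrow tail shows at (305,260): one click done. Two more the same way.

```bash
python3 - <<'E'
from h import *
arc(45,108,step=7); dwell(.2); arc(108,168,step=7); dwell(.2)
arc(168,155,step=13)
s=state(); servo_line(s["tcp_pos"]+[0,0,.08],rate=.12)
movep([.46,.06,.32],R(np.radians(90-11))); snap("w3")
E
```

```text
52 7.7 [-0.2  1.3 -0.3]
59 7.97 [ 0.   0.3 -0.8]
66 8.25 [ 0.3 -0.4 -1.4]
73 8.53 [ 0.3  0.2 -1.1]
80 8.8 [-0.3  0.5 -0.4]
87 9.07 [-0.5  1.4 -0.4]
94 9.35 [-0.1  1.1 -0.1]
101 9.62 [-0.5  0.3 -1. ]
108 9.9 [-0.6  0.5 -0.1]
115 10.37 [ 0.7 -0.3  0.4]
121 10.63 [ 0.1 -0.4  0.6]
128 10.9 [ 0.7 -0.4  0.3]
135 11.17 [ 1.1 -0.1  0.6]
141 11.43 [-0.3  0.8  1.8]
148 11.7 [ 0.8 -1.   0.8]
155 11.97 [ 0.9 -0.6  0.6]
161 12.23 [-0.2 -1.5 -0.1]
168 12.5 [ 1.1 -0.5  1. ]
155 13.08 [-0.2  0.3  0.8]
hub px [[337.10663502 145.14311686]] 14.9417
```

View pics/w3.png

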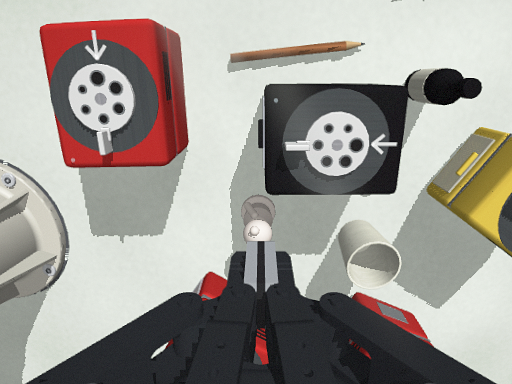

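The tab now points away from the arrow (297,146), and the widest hole (357,145) is at the arrow tip (373,145). The hub is at the predicted pixel, so the case has not moved. I'll check this numerically, then hand in.

```bash
python3 - <<'E'
from h import *
w=np.load("pics/w3.npz");I={k:(w[k] if k=="view" else float(w[k])) for k in("fx","fy","cx","cy","k1","view")};p=w["p"]
m=np.zeros(p.shape[:2],np.uint8);m[120:170,312:364]=p[120:170,312:364].max(2)<90
yy,xx=np.mgrid[:384,:512];m[(xx-337)**2+(yy-144)**2>29**2]=0
n,l,st,ce=cv2.connectedComponentsWithStats(m)
H=[]
for i in range(1,n):
    if st[i,4]>15:
        P=onplane(I,[ce[i]],.1265)[0];H.append((st[i,4],P));print(ce[i].round(1),st[i,4],P.round(4))
C=np.mean([h[1] for h in H],0);a,P=max(H,key=lambda h:h[0]);D=P-C
ang=np.degrees(np.arctan2(D[1],D[0]))+11
print("centre",C,"dial angle deg",ang)
if len(H)==6 and abs(ang)<8 and np.hypot(*(C[:2]-c))<.004: job_done();print("handed in",state()["t"])
E
```

```text
[328.4 128. ] 34 [0.5346 0.0824 0.1265]
[347.9 128.1] 22 [0.5543 0.0787 0.1265]
[356.  144.6] 112 [0.5608 0.0601 0.1265]
[317.8 144.9] 44 [0.5216 0.0672 0.1265]
[326.4 161. ] 59 [0.5282 0.0485 0.1265]
[345.3 161.1] 82 [0.5479 0.0447 0.1265]
centre [0.54121841 0.06360332 0.1265    ] dial angle deg 0.9747521307839548
the job is handed in; nothing more can be done
the job is handed in; nothing more can be done
```

The dial has clicked in with its widest hole at the feed arrow, and the job is handed in. The last clock reading, just before hand-in, was 14.9 s of the allowed 54 s.

- **What I did:** The dial started half a turn away, with the tab at the arrow. I pushed the tab from one side with the shut fingertips, counter-clockwise through three clicks. Then I backed the finger off, lifted clear and looked again.
- **Dial setting:** In the last wrist picture the largest hole lies at the arrow, and the dial angle measures about 1° from 0. The other holes get smaller clockwise from it, as they should.
- **Sharpener's place:** The dial centre is within about 0.5 mm of where I measured it before pushing. The wrist force changed by only about 2 N at the readings I took along the push.
- **Other things:** I saw no change in the pencil, cup, paint bottle or figure in the pictures, but I did not measure their positions afterwards.
- **Where readings disagreed:**
  - My first estimate of the sharpener's rotation, from the top camera, was about -6.5°. The close wrist view gave -11°, which I used.
  - The scene camera put the dial centre about 4 mm off from the top camera's.

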